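# Fetch the guitar slide from the tall pot

## Robot

A 6-joint arm with a two-finger parallel gripper is mounted at the origin on the work surface. World frame = base frame: x ahead of the robot, y to its left, z up, the work surface at z = 0. Lengths are in m, angles in degrees, forces in N, time in s.
With the tool pointing down it reaches from about 0.375 to 0.9 m from the base axis. Payload 3.1 kg.
Tool frame: the origin (TCP) lies at the very end of the fingers, on their centre line; the grasp point (between the pads) lies 19 mm behind it; z points along the fingers, y is the line along which they close (so a half turn about z gives the same grasp; the last joint's range is limited). The gripper opens to 87 mm and grips with 3 to 60 N. Pads are 19 mm wide; open, the fingers measure 117 mm over their backs; the gripper's body (75 mm by 190 mm) begins 51 mm behind the grasp point.
Start: joints at [61.278, 30.224, 82.088, -0, 67.689, -10.227], TCP at [0.198, 0.593, 0.192] pointing down, gripper open.
Joint ranges: [-176.69, 176.69], [-43.24, 126.21], [12.49, 139.97], [-82, 262], [0, 151.66], [-163.58, 163.58]. Speed limits (degrees/s): [159.86, 159.86, 180, 180, 180, 180].

## Interface

Orientations are given as a 3x3 rotation matrix whose columns are the frame's x, y, z axes.
In Python, from rig import bot gives the robot as it stands.
- The arm moves only by the tool move_arm, never from a script. Its argument "increments" is a list of rows, each an object with "xyz": the shift along the tool's x, y, z in mm, a list of three; "roll": the turn about the tool's z in rad; "grip": the opening in per cent of the stroke, from 0 (shut) to 100 (fully open). A call has 1 to 5 rows; each row shifts and turns the commanded pose from where the row before left it, along the tool's axes as they then stand; what a row does not reach is not made up. A row lasts 1/12 s, in which the tool goes at most 41.7 mm and 7.16 degrees, less where a joint would pass 70% of its speed; a pose out of reach is approached as far as the arm can. A call is refused whole if a number of a shift passes 41.7 or a number of a turn 0.125, either way. A call with a gripper value outside its range is refused whole. The fingers move at their own pace and stop on an object; the grip force is fixed at half the most. Time passes only in rows, so rows that do not move let the fingers close. It gives the time, the measured TCP pose, the force, the opening and the grip force at its end, in the units of the state.
- bot.read_state(): the state, without advancing time (a new reading comes with each control period).
- bot.capture(name): name is "side" or "top" or "wrist"; returns (picture, depth): 384x512x3 uint8, red, green, blue; 384x512 float32, m along the optical axis (not along the pixel's ray), 0 where there is no reading.
- bot.camera_model(name): a dict with "intrinsics" (3x3 intrinsics, pixels), "rvec" (rotation vector, rad) and "tvec" (3), from world to camera coordinates, as OpenCV has them; the wrist camera has in their place "tool_from_camera" (4x4, takes a point from camera to tool coordinates, whose origin is the TCP and whose axes are the flange's). Camera axes: x right, y down, z forward; pixel columns grow to the right and rows downward; lengths in m; the calibration is good to about 2 mm. A picture is of the moment at which its call begins: read the wrist's pose just before it. camera_model takes no time and is no camera call.
- bot.hand_in(): hands the job in; it is judged then, once.
Trained networks look in the newest picture that a camera, given by its name, has taken for a name from the list of things; names that differ only in an ending like _2 or _b are one class to them, and where a whole thing is asked for, a point or a joint stands for the part that bears it (a point fixed in the world has none). Each returns a list of dicts, best first, with "conf" (0 to 1); they miss things now and then, are a little off and sometimes report something else, mostly with a low value. They report only what shows in the picture. A call takes as long as a camera call. They do not tell look-alikes from the thing itself.
- bot.spot_in(label, camera): "at" ([x, y, z] in m, in the coordinates of the camera as it stood for that picture, good to about 4 mm: the middle of the surface that is visible of it).
- bot.trace(label, camera): "mask" (384x512 bool, what is visible of it).
The state is a dict: "time_s": time; "joint_positions": joint angles; "qvel": joint speeds; "tau": joint torques, N m; "position": TCP position; "tcp_rot": TCP orientation; "force": force on the tool from outside, world axes, zero at the start; "moment": the same for the moment, N m; "opening": opening from 0.0 (shut) to 1.0 (fully open); "grasp_force": force on a finger pad.
Only numpy, scipy, OpenCV 4.12 (cv2) and the standard library are available. Lean on these libraries where they do the work, as an engineer would, in place of code of your own. Each camera call takes 0.05 s, during which the arm holds its last target. There are 200 camera calls.

## Task

The short brass guitar slide is standing at the bottom of the tall pot on the studio desk. Reach in, lift it out and stand it upright on the round cork coaster, wholly on the cork, then let go. Leave the tall pot standing where it is and do not tip it.

Things in the scene. Friction and masses are not known exactly. Their poses are not given: they have to be found in the camera images.
- slide: The short guitar slide: a brass tube 25 mm in outer diameter, 19 mm bore, 50 mm long, about 70 g, standing on end inside the tall pot, up to 8 mm off the pot's axis. Origin: centre of its lower end; z points up along the tube. A longer brass slide (68 mm) stands on the square coaster and is not wanted.
- pot: The tall pot: straight round white stoneware pot, open at the top, 104 mm in outer diameter, 94 mm inner diameter (walls 5 mm), 112 mm high, inner floor 6 mm above its underside, about 0.8 kg, standing loose on the desk. A gripper opened wide does not fit in its mouth. Origin: centre of its underside; z up along its axis. The other white pot has the same width but is only 58 mm high, holds a wooden shaker and is not wanted.
- coaster: The round cork coaster, 100 mm in diameter, 5 mm thick, fixed to the desk. Origin: centre of its underside, on the desk; its top is 5 mm above. The square cork coaster is not wanted.
Things that resemble listed ones, but are neither listed nor needed, are in the scene too. What is shaped like the slide but red or turquoise is not meant.

How it is judged:
By the outcome, as a careful person would: the job done as asked, in the order asked, and still so for the second after the job is handed in, with the robot touching nothing.
It also fails if it takes over 42 s, if anything falls off the work surface, if the arm or the gripper's body presses on something with over 40 N, if the wrist force passes 120 N, or if a joint passes its speed limit or range.

## Working session

There is one attempt and no reset: what is moved stays moved. The work goes in short steps, Python scripts to look and compute and a tool call to move; the robot and the scene stay as the last step left them, time stands still between calls to the robot, and variables do not carry over. Pictures are saved under pics/ and viewed, at most 10 in all, crops included, and the job is handed in when it is done.

Besides the shell and the picture viewer there is one more tool, called after "Call:" by a JSON object that holds its "method" and its "body", one argument or row to a line. move_arm: Moves the arm, as the interface text tells. Its arguments: {"type":"object","properties":{"increments":{"type":"array"}},"required":["increments"]}

```bash
mkdir -p pics; cat > h.py <<'E'
import numpy as np, cv2
from rig import bot
def T(cam, st=None):
    m=bot.camera_model(cam); K=np.array(m["intrinsics"])
    if cam=="wrist":
        st=st or bot.read_state(); W=np.eye(4); W[:3,:3]=st["tcp_rot"]; W[:3,3]=st["position"]
        return K, W@np.array(m["tool_from_camera"])
    M=np.eye(4); M[:3,:3]=cv2.Rodrigues(np.array(m["rvec"],float))[0]; M[:3,3]=np.ravel(m["tvec"])
    return K, np.linalg.inv(M)
def cloud(d,K,M):
    v,u=np.mgrid[:384,:512]; P=np.stack([(u-K[0,2])/K[0,0]*d,(v-K[1,2])/K[1,1]*d,d],-1)
    return P@M[:3,:3].T+M[:3,3]
def w(M,p): return M[:3,:3]@np.array(p)+M[:3,3]
E
python3 - <<'E'
from h import *
ims=[]
st=bot.read_state(); print(st["time_s"],np.round(st["tcp_rot"],3).tolist())
for c in ["top","side","wrist"]:
    K,M=T(c); im,d=bot.capture(c); np.savez(f"{c}0.npz",im=im,d=d,K=K,M=M); 
    cv2.imwrite(f"pics/{c}0.png",im[...,::-1])
    P=cloud(d,K,M)
    for l in ["slide","pot","coaster"]:
        for r in bot.trace(l,c):
            m=r["mask"]; v,u=np.nonzero(m); q=P[m&(d>0)]
            print(c,l,round(r["conf"],2),"px",int(u.mean()),int(v.mean()),"n",m.sum(),np.round(np.percentile(q,[2,50,98],axis=0),3).tolist() if len(q) else None)
E
```

```text
0.0 [[-0.948, 0.317, -0.001], [0.317, 0.948, -0.002], [0.0, -0.002, -1.0]]
top slide 0.74 px 404 245 n 229 [[0.423, -0.385, 0.002], [0.434, -0.37, 0.034], [0.446, -0.362, 0.052]]
top slide 0.71 px 348 227 n 184 [[0.457, -0.266, 0.006], [0.468, -0.256, 0.04], [0.48, -0.243, 0.058]]
top slide 0.57 px 288 239 n 96 [[0.429, -0.143, 0.001], [0.437, -0.132, 0.04], [0.452, -0.121, 0.053]]
top pot 0.78 px 356 226 n 2750 [[0.426, -0.305, 0.005], [0.472, -0.275, 0.046], [0.519, -0.206, 0.114]]
top coaster 0.95 px 247 140 n 1538 [[0.608, -0.082, 0.003], [0.653, -0.037, 0.006], [0.696, 0.007, 0.009]]
side slide 0.78 px 330 338 n 439 [[0.423, -0.389, 0.0], [0.431, -0.379, 0.034], [0.446, -0.366, 0.052]]
side slide 0.66 px 238 242 n 329 [[0.429, -0.148, 0.004], [0.438, -0.143, 0.035], [0.451, -0.126, 0.051]]
side slide 0.44 px 295 265 n 65 [[0.466, -0.261, 0.04], [0.477, -0.251, 0.049], [0.48, -0.248, 0.057]]
side pot 0.85 px 298 265 n 4595 [[0.422, -0.312, 0.007], [0.471, -0.263, 0.069], [0.521, -0.213, 0.113]]
```

View pics/top0.png

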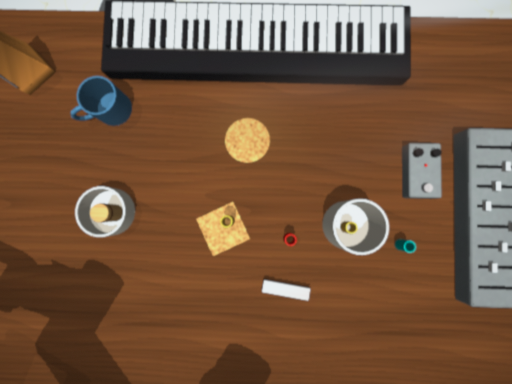

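View pics/side0.png

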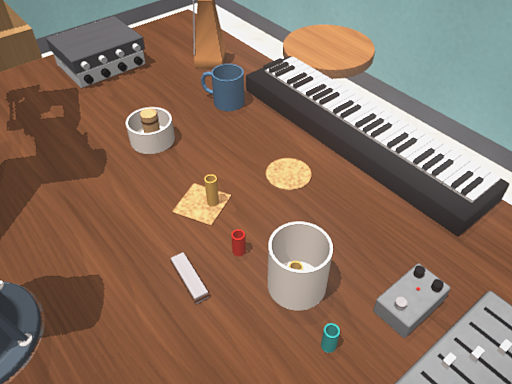

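Candidates for the slide, in top-view pixels:
- brass tube in the tall pot (348,227)
- longer brass tube on the square coaster (227,220)
- red tube (290,240)
- turquoise tube (404,245)
- wooden shaker in the low pot (100,213)

By the description I choose (348,227), in the tall pot. The side view agrees, with that pot at (298,265) and clearly the taller one. The round coaster is at (247,140) in the top view and (289,173) in the side view. Next I fit the positions and check the choice in a close crop.

```bash
python3 - <<'E'
from h import *
from scipy.optimize import least_squares
def circ(q,r=None):
    f=lambda p:np.hypot(q[:,0]-p[0],q[:,1]-p[1])-(r if r else p[2])
    s=least_squares(f,[*q[:,:2].mean(0),.03][:2 if r else 3],loss="soft_l1",f_scale=.002); return np.round(s.x,4),len(q)
for c in ["top","side"]:
    z=np.load(f"{c}0.npz"); P=cloud(z["d"],z["K"],z["M"]); hsv=cv2.cvtColor(z["im"],cv2.COLOR_RGB2HSV)
    near=np.hypot(P[...,0]-.471,P[...,1]+.263)<.065
    rim=P[near&(P[...,2]>.108)]; print(c,"rim",circ(rim),np.round(np.median(rim[:,2]),4), np.round((rim.min(0)+rim.max(0))/2,4))
    a=near&(np.hypot(P[...,0]-.468,P[...,1]+.256)<.025)&(P[...,2]>.05)&(P[...,2]<.075)&(hsv[...,1]>90)
    q=P[a]; print(c,"slide top",len(q), np.round(np.percentile(q,[5,50,95],axis=0),4).tolist(), circ(q) if len(q)>5 else "")
    k=(np.hypot(P[...,0]-.653,P[...,1]+.037)<.065)&(hsv[...,2]>150)&(P[...,2]<.02); q=P[k]
    print(c,"coaster",len(q),np.round((np.percentile(q,.5,axis=0)+np.percentile(q,99.5,axis=0))/2,4),np.round(np.median(q[:,2]),4))
print(np.round(bot.camera_model("wrist")["tool_from_camera"],3).tolist())
im=np.load("top0.npz")["im"][190:265,310:420]; cv2.imwrite("pics/crop.png",cv2.resize(im,None,fx=6,fy=6)[...,::-1])
st=bot.read_state();R=np.array(st["tcp_rot"]); p=np.array(st["position"])
for a,b in [((.198,.593,.192),(.45,.2,.23)),((.45,.2,.23),(.47,-.26,.25))]: print(np.round(R.T@(np.array(b)-a)*1000,1))
E
```

```text
top rim (array([ 0.4727, -0.2571,  0.0491]), 516) 0.1126 [ 0.4732 -0.2576  0.1121]
top slide top 56 [[0.4591, -0.2654, 0.0506], [0.4709, -0.254, 0.0566], [0.4799, -0.2435, 0.0586]] (array([ 0.4688, -0.2545,  0.0106]), 56)
top coaster 1642 [ 0.6542 -0.0369  0.0044] 0.0059
side rim (array([ 0.473 , -0.2611,  0.0492]), 628) 0.1116 [ 0.4735 -0.261   0.1122]
side slide top 47 [[0.4631, -0.2656, 0.0511], [0.4755, -0.2506, 0.0556], [0.4805, -0.247, 0.0572]] (array([198.6569, 216.6578, 293.813 ]), 47)
side coaster 1198 [ 0.6567 -0.037   0.0037] 0.0052
[[-0.0, -0.96, -0.281, 0.077], [1.0, -0.001, 0.003, 0.0], [-0.003, -0.281, 0.96, -0.193], [0.0, 0.0, 0.0, 1.0]]
[-363.6 -292.8  -38. ]
[-164.9 -429.9  -20. ]
```

View pics/crop.png

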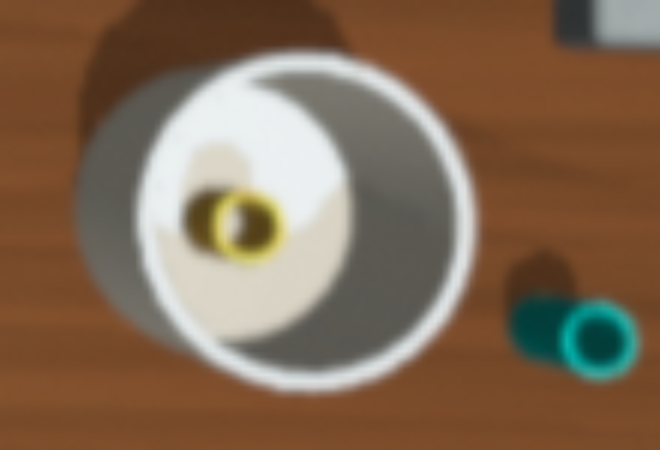

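The crop shows an open brass tube, with its ring at crop (248,226), inside the tall pot whose rim is at (305,220). That confirms the choice: the turquoise one at (600,340) is outside the pot. Now the approach.

Call:
{"method": "move_arm", "body": {
  "increments": [
    {"xyz":[-30,-24,-4],"roll":0,"grip":45},
    {"xyz":[-30,-24,-4],"roll":0,"grip":45},
    {"xyz":[-30,-24,-4],"roll":0,"grip":45},
    {"xyz":[-30,-24,-4],"roll":0,"grip":45},
    {"xyz":[-30,-24,-4],"roll":0,"grip":45}
  ]
}}

```text
time_s: 1.02
position: [0.303, 0.4299, 0.2118]
tcp_rot: [[-0.949, 0.316, 0.0], [0.316, 0.949, 0.0], [-0.0, 0.0, -1.0]]
force: [1.9, -0.1, 0.3]
opening: 0.707
grasp_force: 0.0
```

Call:
{"method": "move_arm", "body": {
  "increments": [
    {"xyz":[-30,-24,-4],"roll":0,"grip":45},
    {"xyz":[-30,-24,-4],"roll":0,"grip":45},
    {"xyz":[-30,-24,-4],"roll":0,"grip":45},
    {"xyz":[-30,-24,-4],"roll":0,"grip":45},
    {"xyz":[-30,-24,-4],"roll":0,"grip":45}
  ]
}}

```text
time_s: 1.43
position: [0.4074, 0.2683, 0.2321]
tcp_rot: [[-0.948, 0.317, 0.001], [0.317, 0.948, 0.0], [-0.001, 0.001, -1.0]]
force: [0.7, 0.7, 0.6]
opening: 0.462
grasp_force: 0.0
```

Call:
{"method": "move_arm", "body": {
  "increments": [
    {"xyz":[-30,-24,0],"roll":0,"grip":45},
    {"xyz":[-20,-34,0],"roll":0,"grip":45},
    {"xyz":[-14,-37,0],"roll":0,"grip":45},
    {"xyz":[-14,-37,0],"roll":0,"grip":45},
    {"xyz":[-14,-37,0],"roll":0,"grip":45}
  ]
}}

```text
time_s: 1.85
position: [0.4403, 0.0787, 0.2318]
tcp_rot: [[-0.948, 0.317, 0.001], [0.317, 0.948, -0.0], [-0.001, 0.0, -1.0]]
force: [-0.2, 0.8, 0.7]
opening: 0.449
grasp_force: 0.0
```

Call:
{"method": "move_arm", "body": {
  "increments": [
    {"xyz":[-14,-37,0],"roll":0,"grip":45},
    {"xyz":[-14,-37,0],"roll":0,"grip":45},
    {"xyz":[-14,-37,0],"roll":0,"grip":45},
    {"xyz":[-14,-37,0],"roll":0,"grip":45},
    {"xyz":[-14,-37,0],"roll":0,"grip":45}
  ]
}}

```text
time_s: 2.27
position: [0.4477, -0.1192, 0.2319]
tcp_rot: [[-0.948, 0.318, 0.001], [0.318, 0.948, -0.0], [-0.001, 0.0, -1.0]]
force: [1.3, 0.5, -1.0]
opening: 0.45
grasp_force: 0.0
```

Call:
{"method": "move_arm", "body": {
  "increments": [
    {"xyz":[-16,-30,0],"roll":0,"grip":45},
    {"xyz":[-16,-30,0],"roll":0,"grip":45},
    {"xyz":[-16,-30,0],"roll":0,"grip":45},
    {"xyz":[-16,-30,0],"roll":0,"grip":45},
    {"xyz":[0,0,0],"roll":0,"grip":45}
  ]
}}

```text
time_s: 2.68
position: [0.4726, -0.2586, 0.232]
tcp_rot: [[-0.947, 0.321, 0.004], [0.321, 0.947, -0.006], [-0.005, -0.005, -1.0]]
force: [0.4, -0.0, -0.2]
opening: 0.446
grasp_force: 0.0
```

```bash
cat > m.py <<'E'
from h import *
import sys
from scipy.optimize import least_squares
def circ(q):
    f=lambda p:np.hypot(q[:,0]-p[0],q[:,1]-p[1])-p[2]
    return np.round(least_squares(f,[*q[:,:2].mean(0),.03],loss="soft_l1",f_scale=.002).x,4)
st=bot.read_state(); K,M=T("wrist",st); im,d=bot.capture("wrist"); cv2.imwrite(f"pics/{sys.argv[1]}.png",im[...,::-1])
P=cloud(d,K,M); hsv=cv2.cvtColor(im,cv2.COLOR_RGB2HSV); print(st["time_s"],np.round(st["position"],4))
near=(np.hypot(P[...,0]-.473,P[...,1]+.259)<.065)&(d>0)
rim=P[near&(P[...,2]>.106)&(P[...,2]<.118)&(hsv[...,1]<60)]; print("rim",len(rim),circ(rim),np.median(rim[:,2]))
for r in bot.trace("slide","wrist"):
    q=P[r["mask"]&(d>0)]; v,u=np.nonzero(r["mask"]); t=q[(q[:,2]>.052)&(q[:,2]<.064)] if len(q) else q
    print(r["conf"],u.mean(),v.mean(),len(q),np.round(np.percentile(q,[2,50,98],axis=0),4).tolist() if len(q) else 0, (circ(t),np.median(t[:,2])) if len(t)>20 else "")
for r in bot.spot_in("slide","wrist"): print("spot",r["conf"],np.round(w(M,r["at"]),4))
E
python3 m.py w1
```

```text
2.6833 [ 0.4726 -0.2586  0.232 ]
rim 1415 [ 0.4727 -0.2572  0.0489] 0.11164550886845775
0.89 337.58071278826 114.09014675052411 475 [[0.4287, -0.1449, 0.0002], [0.441, -0.131, 0.0358], [0.4597, -0.1156, 0.0513]] 
0.81 255.08116883116884 165.8181818181818 308 [[0.457, -0.2648, 0.0056], [0.4712, -0.2543, 0.0461], [0.4798, -0.2431, 0.057]] (array([ 0.4689, -0.2545,  0.0107]), np.float64(0.05565481284809454))
0.73 164.458 167.862 496 [[0.4223, -0.3844, -0.0005], [0.4342, -0.3701, 0.0337], [0.4456, -0.3616, 0.0507]] 
spot 0.92 [ 0.4352 -0.3712  0.0358]
spot 0.88 [ 0.4411 -0.1354  0.0366]
spot 0.8 [ 0.4675 -0.2532  0.0458]
```

View pics/w1.png

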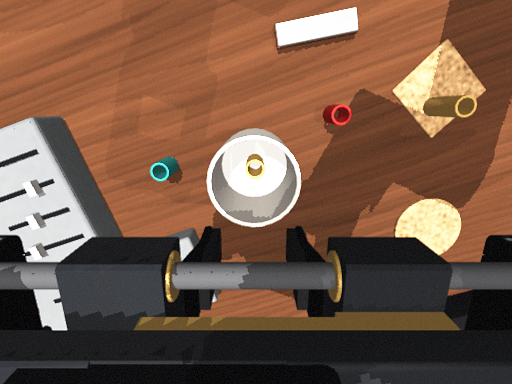

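The wrist view shows the slide ring at (255,166) inside the tall pot, whose rim centre is near (254,180). Its fitted centre (0.469, −0.2545) and top height of 0.056 m agree with the top view. The gripper body is wide along the closing axis and has to stay above the rim, so the TCP can go down to about 0.045. I centre and descend.

Call:
{"method": "move_arm", "body": {
  "increments": [
    {"xyz":[5,3,0],"roll":0,"grip":45},
    {"xyz":[0,0,25],"roll":0,"grip":45},
    {"xyz":[0,0,30],"roll":0,"grip":45},
    {"xyz":[0,0,25],"roll":0,"grip":45},
    {"xyz":[0,0,0],"roll":0,"grip":45}
  ]
}}

```text
time_s: 3.25
position: [0.4632, -0.2423, 0.1477]
tcp_rot: [[-0.949, 0.316, -0.008], [0.315, 0.949, 0.007], [0.01, 0.004, -1.0]]
force: [-0.5, 0.4, 0.2]
opening: 0.449
grasp_force: 0.0
```

Call:
{"method": "move_arm", "body": {
  "increments": [
    {"xyz":[0,0,0],"roll":0,"grip":45}
  ]
}}

```text
time_s: 3.33
position: [0.4657, -0.2447, 0.1511]
tcp_rot: [[-0.949, 0.316, -0.003], [0.316, 0.949, 0.002], [0.003, 0.001, -1.0]]
force: [-0.2, -0.4, 0.7]
opening: 0.448
grasp_force: 0.0
```

Call:
{"method": "move_arm", "body": {
  "increments": [
    {"xyz":[0,0,0],"roll":0,"grip":45},
    {"xyz":[0,0,0],"roll":0,"grip":45},
    {"xyz":[0,0,0],"roll":0,"grip":45}
  ]
}}

```text
time_s: 3.58
position: [0.4678, -0.2474, 0.1533]
tcp_rot: [[-0.948, 0.317, 0.003], [0.317, 0.948, -0.002], [-0.003, -0.001, -1.0]]
force: [0.4, -0.4, 0.0]
opening: 0.454
grasp_force: 0.0
```

```bash
python3 m.py w2
```

```text
3.5833 [ 0.4678 -0.2474  0.1533]
rim 1800 [ 0.4721 -0.2572  0.0486] 0.11159757740084607
0.9 246.08307692307693 186.87076923076924 648 [[0.4571, -0.2712, 0.0051], [0.4713, -0.2549, 0.0409], [0.4816, -0.2428, 0.0568]] (array([ 0.4689, -0.2547,  0.0108]), np.float64(0.055711063797023064))
0.82 135.00244498777505 188.479217603912 816 [[0.4223, -0.3848, 0.0006], [0.4334, -0.3688, 0.0357], [0.4444, -0.3617, 0.0505]] 
0.72 348.21337126600287 124.07539118065434 699 [[0.4285, -0.1452, 0.0053], [0.4404, -0.133, 0.0376], [0.4511, -0.1231, 0.0511]] 
spot 0.79 [ 0.4676 -0.2521  0.0433]
spot 0.78 [ 0.4329 -0.3718  0.038 ]
spot 0.56 [ 0.4406 -0.1378  0.0356]
```

Call:
{"method": "move_arm", "body": {
  "increments": [
    {"xyz":[-2,-4,0],"roll":0,"grip":45},
    {"xyz":[-2,-3,0],"roll":0,"grip":45},
    {"xyz":[0,0,15],"roll":0,"grip":45},
    {"xyz":[0,0,15],"roll":0,"grip":45},
    {"xyz":[0,0,0],"roll":0,"grip":45}
  ]
}}

```text
time_s: 4.15
position: [0.4669, -0.2541, 0.1194]
tcp_rot: [[-0.948, 0.318, -0.004], [0.318, 0.948, 0.003], [0.004, 0.002, -1.0]]
force: [-1.0, 0.4, 0.6]
opening: 0.444
grasp_force: 0.0
```

Call:
{"method": "move_arm", "body": {
  "increments": [
    {"xyz":[0,0,0],"roll":0,"grip":45},
    {"xyz":[0,0,0],"roll":0,"grip":45},
    {"xyz":[0,0,0],"roll":0,"grip":45},
    {"xyz":[0,0,0],"roll":0,"grip":45}
  ]
}}

```text
time_s: 4.48
position: [0.4689, -0.2552, 0.1223]
tcp_rot: [[-0.948, 0.317, 0.001], [0.317, 0.948, -0.001], [-0.002, -0.001, -1.0]]
force: [0.4, 1.1, -0.3]
opening: 0.45
grasp_force: 0.0
```

Call:
{"method": "move_arm", "body": {
  "increments": [
    {"xyz":[0,0,14],"roll":0,"grip":45},
    {"xyz":[0,0,14],"roll":0,"grip":45},
    {"xyz":[0,0,14],"roll":0,"grip":45},
    {"xyz":[0,0,10],"roll":0,"grip":45},
    {"xyz":[0,0,8],"roll":0,"grip":45}
  ]
}}

```text
time_s: 4.9
position: [0.4684, -0.2547, 0.061]
tcp_rot: [[-0.948, 0.317, -0.0], [0.317, 0.948, 0.0], [0.0, 0.0, -1.0]]
force: [-1.0, -0.2, 0.2]
opening: 0.448
grasp_force: 0.0
```

Call:
{"method": "move_arm", "body": {
  "increments": [
    {"xyz":[0,0,5],"roll":0,"grip":45},
    {"xyz":[0,0,5],"roll":0,"grip":45},
    {"xyz":[0,0,3],"roll":0,"grip":45},
    {"xyz":[0,0,2],"roll":0,"grip":45},
    {"xyz":[0,0,0],"roll":0,"grip":45}
  ]
}}

```text
time_s: 5.32
position: [0.4684, -0.2548, 0.0464]
tcp_rot: [[-0.948, 0.317, -0.0], [0.317, 0.948, 0.0], [0.0, 0.0, -1.0]]
force: [-0.6, 0.2, 0.3]
opening: 0.455
grasp_force: 0.0
```

Call:
{"method": "move_arm", "body": {
  "increments": [
    {"xyz":[0,0,0],"roll":0,"grip":45},
    {"xyz":[0,0,0],"roll":0,"grip":45},
    {"xyz":[0,0,0],"roll":0,"grip":45}
  ]
}}

```text
time_s: 5.57
position: [0.4686, -0.2549, 0.0469]
tcp_rot: [[-0.948, 0.317, 0.001], [0.317, 0.948, -0.001], [-0.001, -0.0, -1.0]]
force: [0.4, 0.2, -0.1]
opening: 0.441
grasp_force: 0.0
```

Call:
{"method": "move_arm", "body": {
  "increments": [
    {"xyz":[0,0,1],"roll":0,"grip":45},
    {"xyz":[0,0,1],"roll":0,"grip":35},
    {"xyz":[0,0,0],"roll":0,"grip":30},
    {"xyz":[0,0,0],"roll":0,"grip":20},
    {"xyz":[0,0,0],"roll":0,"grip":10}
  ]
}}

```text
time_s: 5.98
position: [0.4683, -0.2547, 0.0445]
tcp_rot: [[-0.948, 0.317, -0.0], [0.317, 0.948, 0.0], [0.0, 0.0, -1.0]]
force: [-0.3, -0.1, -0.0]
opening: 0.23
grasp_force: 0.0
```

Call:
{"method": "move_arm", "body": {
  "increments": [
    {"xyz":[0,0,0],"roll":0,"grip":0},
    {"xyz":[0,0,0],"roll":0,"grip":0},
    {"xyz":[0,0,0],"roll":0,"grip":0},
    {"xyz":[0,0,0],"roll":0,"grip":0}
  ]
}}

```text
time_s: 6.32
position: [0.4684, -0.2548, 0.0446]
tcp_rot: [[-0.948, 0.317, 0.0], [0.317, 0.948, -0.0], [-0.0, -0.0, -1.0]]
force: [0.6, 0.2, -1.1]
opening: 0.017
grasp_force: 0.0
```

The fingers closed to 0.017, so they missed the slide or squeezed it out. I look before moving on.

```bash
python3 - <<'E'
from h import *
a,_=bot.capture("side"); b,d=bot.capture("wrist"); t,_=bot.capture("top")
A=cv2.resize(a[215:315,255:345],(400,444)); B=cv2.resize(b[120:300,160:360],(400,360))
C=np.zeros((444,800,3),np.uint8); C[:,:400]=A; C[:360,400:]=B
cv2.imwrite("pics/c1.png",C[...,::-1])
E
python3 m.py w3
```

```text
6.4667 [ 0.4683 -0.2548  0.0445]
rim 2858 [ 0.4733 -0.2582  0.0497] 0.11172964629194808
0.86 407.5327022375215 127.66523235800344 2314 [[0.4283, -0.1457, 0.0013], [0.4397, -0.1364, 0.0383], [0.4514, -0.1228, 0.0511]] 
0.8 250.79324055666004 212.668986083499 999 [[0.4568, -0.2662, 0.007], [0.4604, -0.2538, 0.0356], [0.4787, -0.2432, 0.0566]] (array([ 0.4689, -0.2551,  0.011 ]), np.float64(0.0556537114830471))
0.56 87.19658514074757 223.14582371942777 2155 [[0.4222, -0.3851, 0.0009], [0.4331, -0.3675, 0.0372], [0.4452, -0.362, 0.0503]] 
spot 0.96 [ 0.4327 -0.3676  0.0392]
spot 0.91 [ 0.457  -0.2524  0.0355]
spot 0.89 [ 0.4419 -0.1398  0.0359]
```

View pics/c1.png

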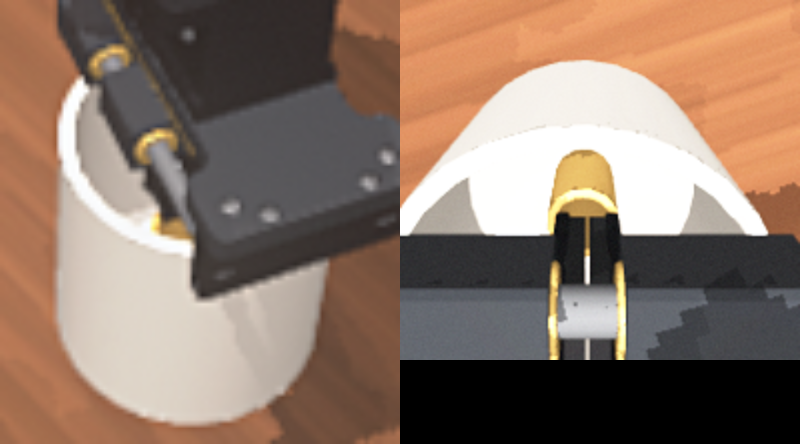

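The slide still stands upright and unmoved at (0.469, −0.255): brass at (583,185) in the right half, with the shut fingers in front of or over its rim. I measure from depth where the fingertips really end.

```bash
python3 - <<'E'
from h import *
st=bot.read_state(); K,M=T("wrist",st); im,d=bot.capture("wrist"); Tc=np.array(bot.camera_model("wrist")["tool_from_camera"])
Q=cloud(d,K,Tc)*1000
for v in range(205,290,5): print(v,[ (tuple(np.round(Q[v,u]).astype(int)), tuple(im[v,u].tolist())) for u in (243,262)])
P=cloud(d,K,M)
# gripper seen by side/top cameras, tool coords
R=np.array(st["tcp_rot"]);p=np.array(st["position"])
for c in ("side","top"):
    i2,d2=bot.capture(c); k2,m2=T(c); P2=(cloud(d2,k2,m2)-p)@R*1000
    m=(d2>0)&(abs(P2[...,0])<14)&(abs(P2[...,1])<20)&(P2[...,2]>-70)&(P2[...,2]<5)&(i2.max(-1)<110)
    q=P2[m]; print(c,len(q),np.round(np.percentile(q,[1,50,99],axis=0)).tolist() if len(q) else '')
E
```

```text
205 [((np.int64(9), np.int64(-7), np.int64(15)), (231, 188, 102)), ((np.int64(9), np.int64(8), np.int64(15)), (225, 176, 99))]
210 [((np.int64(9), np.int64(-6), np.int64(2)), (234, 192, 105)), ((np.int64(9), np.int64(7), np.int64(3)), (226, 181, 99))]
215 [((np.int64(10), np.int64(-6), np.int64(-10)), (231, 184, 95)), ((np.int64(9), np.int64(7), np.int64(-7)), (220, 178, 95))]
220 [((np.int64(7), np.int64(-6), np.int64(-12)), (255, 247, 150)), ((np.int64(7), np.int64(7), np.int64(-12)), (255, 255, 231))]
225 [((np.int64(-7), np.int64(-7), np.int64(15)), (162, 127, 70)), ((np.int64(-6), np.int64(8), np.int64(13)), (176, 133, 71))]
230 [((np.int64(11), np.int64(-5), np.int64(-37)), (17, 19, 21)), ((np.int64(10), np.int64(6), np.int64(-35)), (34, 32, 36))]
235 [((np.int64(11), np.int64(-5), np.int64(-45)), (21, 22, 23)), ((np.int64(9), np.int64(6), np.int64(-40)), (28, 27, 30))]
240 [((np.int64(11), np.int64(-5), np.int64(-51)), (23, 21, 19)), ((np.int64(10), np.int64(5), np.int64(-49)), (27, 30, 31))]
245 [((np.int64(10), np.int64(-4), np.int64(-55)), (20, 20, 21)), ((np.int64(10), np.
[... 521 characters left out ...]
t64(-115)), (126, 128, 131))]
270 [((np.int64(32), np.int64(-2), np.int64(-117)), (182, 182, 188)), ((np.int64(32), np.int64(3), np.int64(-117)), (179, 179, 182))]
275 [((np.int64(30), np.int64(-2), np.int64(-117)), (218, 218, 220)), ((np.int64(31), np.int64(3), np.int64(-118)), (215, 216, 218))]
280 [((np.int64(77), np.int64(0), np.int64(-193)), (210, 212, 215)), ((np.int64(30), np.int64(3), np.int64(-119)), (221, 219, 224))]
285 [((np.int64(28), np.int64(-2), np.int64(-119)), (204, 203, 208)), ((np.int64(28), np.int64(3), np.int64(-119)), (204, 204, 208))]
side 52 [[-2.0, -14.0, -70.0], [8.0, -8.0, -43.0], [10.0, 6.0, -32.0]]
top 18 [[-9.0, 8.0, -12.0], [1.0, 11.0, -3.0], [8.0, 12.0, 4.0]]
```

Both cameras place the fingertips about 33 mm short of the reported TCP, at z ≈ 0.078 and above the slide. I now measure the body's underside, to see how much lower the gripper may go.

```bash
python3 - <<'E'
from h import *
st=bot.read_state(); R=np.array(st["tcp_rot"]);p=np.array(st["position"])
for c in ("side","top","wrist"):
    i2,d2=bot.capture(c); k2,m2=T(c,st); W=cloud(d2,k2,m2); P2=(W-p)@R*1000
    dark=(d2>0)&(i2.max(-1)<120)&(W[...,2]>.06)
    near=dark&(abs(P2[...,0])<60)&(abs(P2[...,1])<110)
    for lo,hi in ((0,20),(20,45),(45,70),(70,100)):
        for s in (-1,1):
            q=P2[near&(s*P2[...,1]>lo)&(s*P2[...,1]<=hi)]
            if len(q)>15: print(c,s*lo,s*hi,len(q),"lowest z(tool)",np.round(np.percentile(q[:,2],[99.5,98,90,50])),"x",np.round(np.percentile(q[:,0],[2,98])))
E
```

```text
side 0 -20 696 lowest z(tool) [ -35.  -42. -123. -211.] x [-31.  36.]
side 0 20 409 lowest z(tool) [ -34.  -41. -114. -160.] x [-39.  58.]
side -20 -45 3758 lowest z(tool) [-110. -124. -198. -269.] x [-29.  59.]
side 20 45 890 lowest z(tool) [-109. -117. -126. -382.] x [-47.  49.]
side -45 -70 4515 lowest z(tool) [-139. -143. -146. -327.] x [-25.  44.]
side 45 70 1094 lowest z(tool) [-117. -118. -143. -412.] x [ 4. 33.]
side -70 -100 1361 lowest z(tool) [-103. -104. -111. -143.] x [-36.  36.]
side 70 100 344 lowest z(tool) [-101. -104. -111. -143.] x [ 1. 36.]
top 0 -20 824 lowest z(tool) [ -23.  -38. -354. -365.] x [-51.  59.]
top 0 20 830 lowest z(tool) [ -22.  -55. -126. -364.] x [-49.  59.]
top -20 -45 3416 lowest z(tool) [-353. -358. -368. -394.] x [-17.  57.]
top 20 45 1875 lowest z(tool) [ -30. -109. -125. -369.] x [-51.  59.]
top -45 -70 376 lowest z(tool) [-344. -348. -357. -373.] x [-20.  25.]
top 45 70 4493 lowest z(tool) [-118. -143. -330. -408.] x [-40.  59.]
top 70 100 3195 lowest z(tool) [-138. -143. -144. -419.] x [-30.  59.]
wrist 0 -20 10230 lowest z(tool) [ -37.  -51. -111. -125.] x [ 1. 38.]
wrist 0 20 9704 lowest z(tool) [ -36.  -47. -109. -133.] x [-1. 38.]
wrist -20 -45 9718 lowest z(tool) [-107. -110. -121. -138.] x [23. 38.]
wrist 20 45 9777 lowest z(tool) [-107. -110. -119. -137.] x [21. 38.]
wrist -45 -70 2626 lowest z(tool) [-113. -114. -134. -139.] x [22. 33.]
wrist 45 70 3767 lowest z(tool) [-114. -114. -116. -139.] x [20. 33.]
wrist -70 -100 2217 lowest z(tool) [-101. -102. -103. -108.] x [ 2. 37.]
wrist 70 100 2692 lowest z(tool) [-101. -102. -103. -109.] x [ 2. 37.]
```

```bash
python3 - <<'E'
import numpy as np,cv2
from h import *
a,_=bot.capture("side"); cv2.imwrite("pics/c2.png",cv2.resize(a[150:330,200:420],(733,600),interpolation=cv2.INTER_CUBIC)[...,::-1])
E
```

```text
(no output)
```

View pics/c2.png

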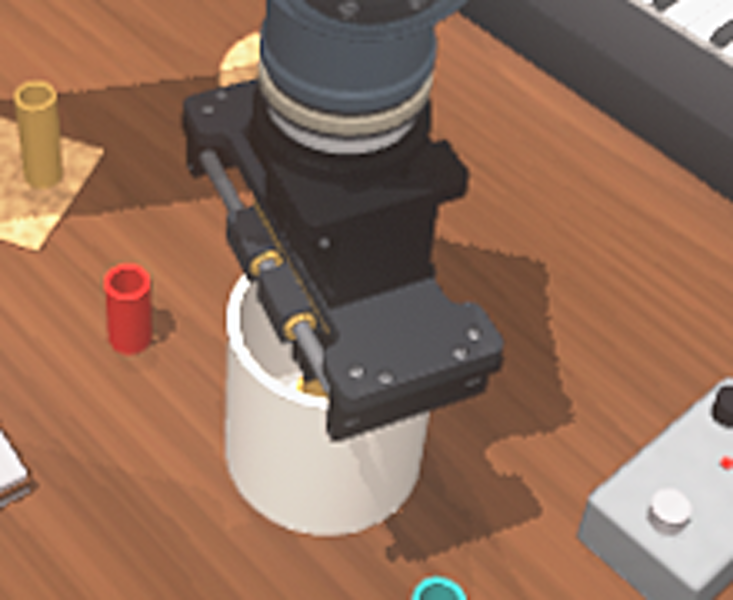

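The side view shows the body plate at (415,365), well above the rim, with the fingers' shaft at (300,340). The body's underside is 101 mm behind the reported TCP rather than 70, so the reported TCP lies about 32 mm past the real tips. Laterally it agrees. I open, go down 30 mm more and regrip.

Call:
{"method": "move_arm", "body": {
  "increments": [
    {"xyz":[0,0,0],"roll":0,"grip":45},
    {"xyz":[0,0,0],"roll":0,"grip":45},
    {"xyz":[0,0,0],"roll":0,"grip":45},
    {"xyz":[0,0,0],"roll":0,"grip":45},
    {"xyz":[0,0,0],"roll":0,"grip":45}
  ]
}}

```text
time_s: 7.38
position: [0.4684, -0.2548, 0.0446]
tcp_rot: [[-0.948, 0.317, 0.0], [0.317, 0.948, -0.0], [-0.0, -0.0, -1.0]]
force: [0.1, -0.8, 0.6]
opening: 0.298
grasp_force: 0.0
```

Call:
{"method": "move_arm", "body": {
  "increments": [
    {"xyz":[0,0,0],"roll":0,"grip":45},
    {"xyz":[0,0,4],"roll":0,"grip":45},
    {"xyz":[0,0,4],"roll":0,"grip":45},
    {"xyz":[0,0,4],"roll":0,"grip":45},
    {"xyz":[0,0,4],"roll":0,"grip":45}
  ]
}}

```text
time_s: 7.8
position: [0.4682, -0.2546, 0.028]
tcp_rot: [[-0.948, 0.317, -0.0], [0.317, 0.948, 0.0], [0.0, 0.0, -1.0]]
force: [0.1, 0.3, 0.2]
opening: 0.447
grasp_force: 0.0
```

Call:
{"method": "move_arm", "body": {
  "increments": [
    {"xyz":[0,0,4],"roll":0,"grip":45},
    {"xyz":[0,0,4],"roll":0,"grip":45},
    {"xyz":[0,0,3],"roll":0,"grip":45},
    {"xyz":[0,0,2],"roll":0,"grip":45},
    {"xyz":[0,0,0],"roll":0,"grip":45}
  ]
}}

```text
time_s: 8.22
position: [0.4683, -0.2547, 0.0155]
tcp_rot: [[-0.948, 0.317, -0.0], [0.317, 0.948, 0.0], [0.0, 0.0, -1.0]]
force: [-0.8, 0.3, -0.2]
opening: 0.452
grasp_force: 0.0
```

Call:
{"method": "move_arm", "body": {
  "increments": [
    {"xyz":[0,0,1],"roll":0,"grip":40},
    {"xyz":[0,0,1],"roll":0,"grip":35},
    {"xyz":[0,0,0],"roll":0,"grip":28},
    {"xyz":[0,0,0],"roll":0,"grip":20},
    {"xyz":[0,0,0],"roll":0,"grip":15}
  ]
}}

```text
time_s: 8.63
position: [0.469, -0.2534, 0.0147]
tcp_rot: [[-0.948, 0.318, 0.001], [0.318, 0.948, 0.001], [-0.001, 0.002, -1.0]]
force: [1.5, 4.0, 7.9]
opening: 0.272
grasp_force: 30.1
```

Call:
{"method": "move_arm", "body": {
  "increments": [
    {"xyz":[0,0,0],"roll":0,"grip":0},
    {"xyz":[0,0,0],"roll":0,"grip":0},
    {"xyz":[0,0,0],"roll":0,"grip":0},
    {"xyz":[0,0,0],"roll":0,"grip":0}
  ]
}}

```text
time_s: 8.97
position: [0.469, -0.2535, 0.0146]
tcp_rot: [[-0.948, 0.318, 0.001], [0.318, 0.948, 0.001], [-0.001, 0.002, -1.0]]
force: [1.5, 4.0, 9.9]
opening: 0.266
grasp_force: 30.0
```

Gripped at 30 N, with the opening at 0.27 as expected for 25 mm. There is about 10 N of upward contact, so I lift gently and check.

Call:
{"method": "move_arm", "body": {
  "increments": [
    {"xyz":[0,0,-3],"roll":0,"grip":0},
    {"xyz":[0,0,-3],"roll":0,"grip":0},
    {"xyz":[0,0,-4],"roll":0,"grip":0},
    {"xyz":[0,0,-5],"roll":0,"grip":0},
    {"xyz":[0,0,0],"roll":0,"grip":0}
  ]
}}

```text
time_s: 9.38
position: [0.4688, -0.2554, 0.0294]
tcp_rot: [[-0.948, 0.317, 0.001], [0.317, 0.948, -0.001], [-0.002, -0.001, -1.0]]
force: [0.6, -0.9, -0.9]
opening: 0.271
grasp_force: 29.8
```

```bash
python3 m.py w4; python3 - <<'E'
from h import *
b=cv2.imread("pics/w4.png"); a,_=bot.capture("side"); 
C=np.zeros((500,800,3),np.uint8); C[:,:400]=cv2.resize(a[200:325,250:350],(400,500))[...,::-1]; C[:400,400:]=cv2.resize(b[120:320,160:360],(400,400))
cv2.imwrite("pics/c3.png",C)
E
```

```text
9.3833 [ 0.4688 -0.2554  0.0294]
rim 3526 [ 0.451  -0.2503  0.0295] 0.11156336118474355
0.96 76.01329163408913 230.5140734949179 2547 [[0.4222, -0.3847, 0.0024], [0.4331, -0.3673, 0.0378], [0.4451, -0.3621, 0.0503]] 
0.78 420.86319914499467 127.96188101175632 2792 [[0.4283, -0.1458, 0.0029], [0.4395, -0.1371, 0.0388], [0.4509, -0.123, 0.0511]] 
0.7 251.99197592778336 235.8284854563691 1986 [[0.4571, -0.2652, 0.0245], [0.463, -0.2547, 0.0573], [0.4793, -0.2434, 0.0721]] (array([ 0.4682, -0.2548,  0.0108]), np.float64(0.058305915843284734))
spot 0.94 [ 0.4406 -0.1376  0.0397]
spot 0.84 [ 0.4586 -0.2539  0.0591]
spot 0.77 [ 0.4346 -0.3707  0.0392]
```

View pics/c3.png

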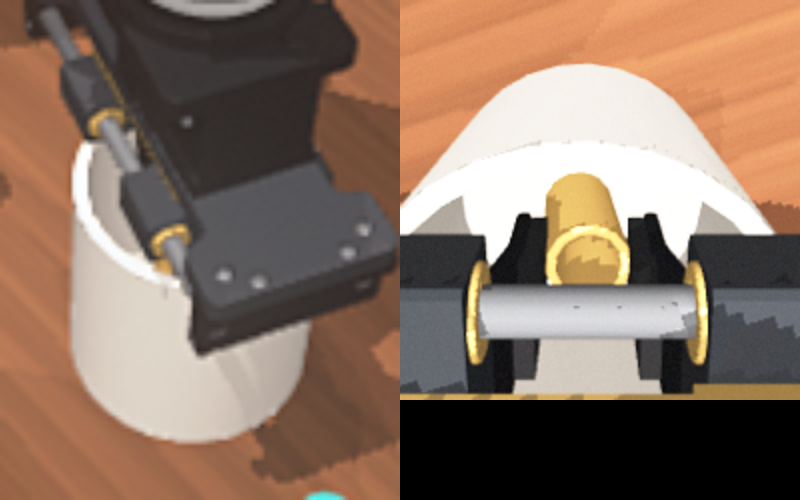

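The slide hangs upright between the pads at (588,240) in the right half, its ring at (590,258) and its top now at about 0.072. The force is back near zero and the pot hasn't moved. I lift it clear.

Call:
{"method": "move_arm", "body": {
  "increments": [
    {"xyz":[0,0,-10],"roll":0,"grip":0},
    {"xyz":[0,0,-16],"roll":0,"grip":0},
    {"xyz":[0,0,-20],"roll":0,"grip":0},
    {"xyz":[0,0,-20],"roll":0,"grip":0},
    {"xyz":[0,0,-20],"roll":0,"grip":0}
  ]
}}

```text
time_s: 10.0
position: [0.4681, -0.2545, 0.1157]
tcp_rot: [[-0.948, 0.317, -0.0], [0.317, 0.948, 0.0], [0.001, 0.0, -1.0]]
force: [0.3, -0.1, -1.1]
opening: 0.274
grasp_force: 29.8
```

Call:
{"method": "move_arm", "body": {
  "increments": [
    {"xyz":[0,0,-20],"roll":0,"grip":0},
    {"xyz":[0,0,-16],"roll":0,"grip":0},
    {"xyz":[0,0,-10],"roll":0,"grip":0},
    {"xyz":[0,0,0],"roll":0,"grip":0},
    {"xyz":[0,0,0],"roll":0,"grip":0}
  ]
}}

```text
time_s: 10.42
position: [0.4683, -0.2547, 0.1609]
tcp_rot: [[-0.948, 0.317, 0.001], [0.317, 0.948, -0.0], [-0.001, -0.0, -1.0]]
force: [-0.6, -0.7, -1.5]
opening: 0.265
grasp_force: 29.8
```

Call:
{"method": "move_arm", "body": {
  "increments": [
    {"xyz":[-5,12,0],"roll":0,"grip":0},
    {"xyz":[-10,25,0],"roll":0,"grip":0},
    {"xyz":[-10,25,0],"roll":0,"grip":0},
    {"xyz":[-10,25,0],"roll":0,"grip":0},
    {"xyz":[-10,25,0],"roll":0,"grip":0}
  ]
}}

```text
time_s: 10.83
position: [0.5467, -0.1606, 0.1589]
tcp_rot: [[-0.948, 0.318, -0.003], [0.318, 0.948, 0.002], [0.003, 0.001, -1.0]]
force: [0.1, -0.1, -1.4]
opening: 0.272
grasp_force: 29.8
```

Call:
{"method": "move_arm", "body": {
  "increments": [
    {"xyz":[-10,25,0],"roll":0,"grip":0},
    {"xyz":[-10,25,0],"roll":0,"grip":0},
    {"xyz":[-10,25,0],"roll":0,"grip":0},
    {"xyz":[-10,25,0],"roll":0,"grip":0},
    {"xyz":[-10,25,0],"roll":0,"grip":0}
  ]
}}

```text
time_s: 11.25
position: [0.6335, -0.0575, 0.1585]
tcp_rot: [[-0.948, 0.317, -0.003], [0.317, 0.948, 0.001], [0.004, 0.0, -1.0]]
force: [0.7, 0.0, -0.9]
opening: 0.269
grasp_force: 29.8
```

Call:
{"method": "move_arm", "body": {
  "increments": [
    {"xyz":[-7,18,0],"roll":0,"grip":0},
    {"xyz":[-3,8,0],"roll":0,"grip":0},
    {"xyz":[0,0,0],"roll":0,"grip":0},
    {"xyz":[0,0,0],"roll":0,"grip":0},
    {"xyz":[0,0,0],"roll":0,"grip":0}
  ]
}}

```text
time_s: 11.67
position: [0.6501, -0.0392, 0.1597]
tcp_rot: [[-0.948, 0.318, -0.002], [0.318, 0.948, -0.0], [0.002, -0.001, -1.0]]
force: [-1.0, 0.1, -1.1]
opening: 0.272
grasp_force: 29.8
```

Call:
{"method": "move_arm", "body": {
  "increments": [
    {"xyz":[-4,3,10],"roll":0,"grip":0},
    {"xyz":[0,0,25],"roll":0,"grip":0},
    {"xyz":[0,0,30],"roll":0,"grip":0},
    {"xyz":[0,0,25],"roll":0,"grip":0},
    {"xyz":[0,0,15],"roll":0,"grip":0}
  ]
}}

```text
time_s: 12.08
position: [0.6536, -0.0377, 0.052]
tcp_rot: [[-0.948, 0.319, -0.005], [0.319, 0.948, 0.001], [0.005, -0.001, -1.0]]
force: [-0.7, -0.6, -1.3]
opening: 0.27
grasp_force: 29.8
```

Call:
{"method": "move_arm", "body": {
  "increments": [
    {"xyz":[0,0,8],"roll":0,"grip":0},
    {"xyz":[0,0,0],"roll":0,"grip":0},
    {"xyz":[0,0,0],"roll":0,"grip":0},
    {"xyz":[0,0,0],"roll":0,"grip":0},
    {"xyz":[0,0,0],"roll":0,"grip":0}
  ]
}}

```text
time_s: 12.5
position: [0.6574, -0.0375, 0.0491]
tcp_rot: [[-0.948, 0.317, 0.003], [0.317, 0.948, -0.001], [-0.003, 0.0, -1.0]]
force: [0.3, -1.2, -1.5]
opening: 0.271
grasp_force: 29.8
```

```bash
python3 - <<'E'
from h import *
st=bot.read_state(); p=np.array(st["position"]); print(np.round(p,4)); pics=[]
for c in ("side","wrist"):
    K,M=T(c,st); im,d=bot.capture(c); pics.append(im); P=cloud(d,K,M); hsv=cv2.cvtColor(im,cv2.COLOR_RGB2HSV)
    for r in bot.trace("slide",c):
        q=P[r["mask"]&(d>0)]
        if len(q) and np.hypot(*(np.median(q,0)-p)[:2])<.03:
            v,u=np.nonzero(r["mask"]); print(c,r["conf"],u.mean(),v.mean(),np.round(np.percentile(q,[1,50,99],axis=0),4).tolist())
            for a,b in ((0,.3),(.3,.6),(.6,.9)):
                z0,z1=np.percentile(q[:,2],[2,98]); s=q[(q[:,2]>z0+a*(z1-z0))&(q[:,2]<z0+b*(z1-z0))]; print("  band",np.round(np.median(s,0),4))
C=np.zeros((450,800,3),np.uint8); C[:,:400]=cv2.resize(pics[0][100:212,230:330],(400,450)); C[:400,400:]=cv2.resize(pics[1][120:320,160:360],(400,400))
cv2.imwrite("pics/c4.png",C[...,::-1])
E
```

```text
[ 0.6574 -0.0375  0.0491]
side 0.77 290.2929292929293 153.56565656565655 [[0.6449, -0.0556, 0.0052], [0.65, -0.0453, 0.0632], [0.6835, -0.0214, 0.0934]]
  band [ 0.6504 -0.0502  0.0499]
  band [ 0.6505 -0.0485  0.0635]
  band [ 0.6483 -0.0382  0.0814]
wrist 0.65 251.97041420118344 235.74506903353057 [[0.6454, -0.0483, 0.0416], [0.6515, -0.0369, 0.0767], [0.668, -0.0251, 0.0922]]
  band [ 0.6482 -0.0385  0.0525]
  band [ 0.6539 -0.0379  0.066 ]
  band [ 0.6567 -0.0366  0.0802]
```

View pics/c4.png

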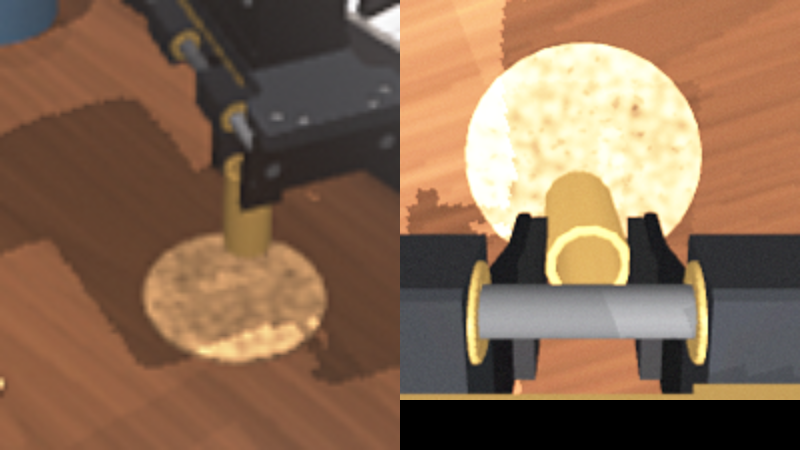

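The slide hangs upright over the round cork: brass at (248,225) in the left half, ring at (588,258) in the right, bottom at about 0.042. I lower it gently until it touches.

Call:
{"method": "move_arm", "body": {
  "increments": [
    {"xyz":[0,0,8],"roll":0,"grip":0},
    {"xyz":[0,0,8],"roll":0,"grip":0},
    {"xyz":[0,0,6],"roll":0,"grip":0},
    {"xyz":[0,0,4],"roll":0,"grip":0},
    {"xyz":[0,0,3],"roll":0,"grip":0}
  ]
}}

```text
time_s: 13.12
position: [0.6553, -0.0369, 0.0172]
tcp_rot: [[-0.948, 0.317, -0.002], [0.317, 0.948, 0.0], [0.002, -0.0, -1.0]]
force: [-0.5, 0.0, -0.9]
opening: 0.267
grasp_force: 29.8
```

Call:
{"method": "move_arm", "body": {
  "increments": [
    {"xyz":[0,0,2],"roll":0,"grip":0},
    {"xyz":[0,0,1],"roll":0,"grip":0},
    {"xyz":[0,0,1],"roll":0,"grip":0},
    {"xyz":[0,0,0],"roll":0,"grip":0}
  ]
}}

```text
time_s: 13.45
position: [0.6561, -0.0371, 0.0145]
tcp_rot: [[-0.948, 0.317, 0.0], [0.317, 0.948, -0.0], [-0.0, -0.0, -1.0]]
force: [0.4, 0.8, -0.6]
opening: 0.27
grasp_force: 29.8
```

Call:
{"method": "move_arm", "body": {
  "increments": [
    {"xyz":[0,0,1],"roll":0,"grip":0},
    {"xyz":[0,0,0],"roll":0,"grip":0},
    {"xyz":[0,0,0],"roll":0,"grip":0}
  ]
}}

```text
time_s: 13.7
position: [0.6564, -0.0371, 0.014]
tcp_rot: [[-0.948, 0.317, 0.001], [0.317, 0.948, -0.0], [-0.001, 0.0, -1.0]]
force: [-0.3, -0.1, 0.9]
opening: 0.27
grasp_force: 29.8
```

Call:
{"method": "move_arm", "body": {
  "increments": [
    {"xyz":[0,0,1],"roll":0,"grip":0},
    {"xyz":[0,0,0],"roll":0,"grip":0},
    {"xyz":[0,0,0],"roll":0,"grip":0}
  ]
}}

```text
time_s: 13.95
position: [0.6569, -0.0374, 0.0138]
tcp_rot: [[-0.948, 0.317, 0.002], [0.317, 0.948, -0.001], [-0.002, 0.0, -1.0]]
force: [-0.2, -0.0, 5.0]
opening: 0.27
grasp_force: 29.9
```

The force rose to 5 N, so it has touched down. I release slowly, then retreat.

Call:
{"method": "move_arm", "body": {
  "increments": [
    {"xyz":[0,0,0],"roll":0,"grip":28},
    {"xyz":[0,0,0],"roll":0,"grip":32},
    {"xyz":[0,0,0],"roll":0,"grip":36},
    {"xyz":[0,0,0],"roll":0,"grip":45},
    {"xyz":[0,0,0],"roll":0,"grip":55}
  ]
}}

```text
time_s: 14.37
position: [0.6557, -0.0369, 0.012]
tcp_rot: [[-0.948, 0.317, -0.001], [0.317, 0.948, 0.0], [0.001, 0.0, -1.0]]
force: [0.2, -0.9, -0.0]
opening: 0.434
grasp_force: 0.0
```

Call:
{"method": "move_arm", "body": {
  "increments": [
    {"xyz":[0,0,0],"roll":0,"grip":55},
    {"xyz":[0,0,0],"roll":0,"grip":55},
    {"xyz":[0,0,-3],"roll":0,"grip":55},
    {"xyz":[0,0,-8],"roll":0,"grip":55},
    {"xyz":[0,0,-15],"roll":0,"grip":55}
  ]
}}

```text
time_s: 14.78
position: [0.6547, -0.0368, 0.0376]
tcp_rot: [[-0.948, 0.317, -0.004], [0.317, 0.948, 0.001], [0.004, -0.0, -1.0]]
force: [1.0, 1.3, -0.0]
opening: 0.546
grasp_force: 0.0
```

Call:
{"method": "move_arm", "body": {
  "increments": [
    {"xyz":[0,0,-25],"roll":0,"grip":55},
    {"xyz":[0,0,-25],"roll":0,"grip":55},
    {"xyz":[0,0,-25],"roll":0,"grip":55},
    {"xyz":[0,0,-15],"roll":0,"grip":55},
    {"xyz":[0,0,0],"roll":0,"grip":55}
  ]
}}

```text
time_s: 15.2
position: [0.6593, -0.0377, 0.1337]
tcp_rot: [[-0.948, 0.317, 0.009], [0.317, 0.948, -0.002], [-0.009, 0.001, -1.0]]
force: [0.4, -0.6, 0.1]
opening: 0.551
grasp_force: 0.0
```

```bash
python3 - <<'E'
from h import *
st=bot.read_state(); print(st["time_s"],st["position"]); pics=[]
for c in ("side","wrist"):
    K,M=T(c,st); im,d=bot.capture(c); pics.append(im); P=cloud(d,K,M)
    for l in ("slide","pot"):
        for r in bot.trace(l,c):
            q=P[r["mask"]&(d>0)]
            if len(q): print(c,l,round(r["conf"],2),np.round(np.percentile(q,[2,98],axis=0),3).tolist())
C=np.zeros((450,800,3),np.uint8); C[:,:400]=cv2.resize(pics[0][100:325,180:380],(400,450)); C[:400,400:]=cv2.resize(pics[1][60:310,130:380],(400,400))
cv2.imwrite("pics/c5.png",C[...,::-1])
E
```

```text
15.2 [ 0.65928428 -0.03767827  0.13372394]
side slide 0.68 [[0.423, -0.389, 0.003], [0.445, -0.367, 0.051]]
side slide 0.58 [[0.429, -0.149, 0.002], [0.451, -0.126, 0.052]]
side slide 0.57 [[0.644, -0.055, 0.004], [0.687, -0.031, 0.056]]
side pot 0.78 [[0.422, -0.312, 0.004], [0.521, -0.213, 0.113]]
wrist slide 0.78 [[0.649, -0.051, 0.011], [0.672, -0.028, 0.062]]
wrist slide 0.59 [[0.449, -0.141, 0.004], [0.458, -0.122, 0.053]]
wrist slide 0.22 [[0.454, -0.25, 0.007], [0.529, -0.206, 0.056]]
wrist pot 0.63 [[0.454, -0.25, 0.006], [0.529, -0.206, 0.056]]
```

View pics/c5.png

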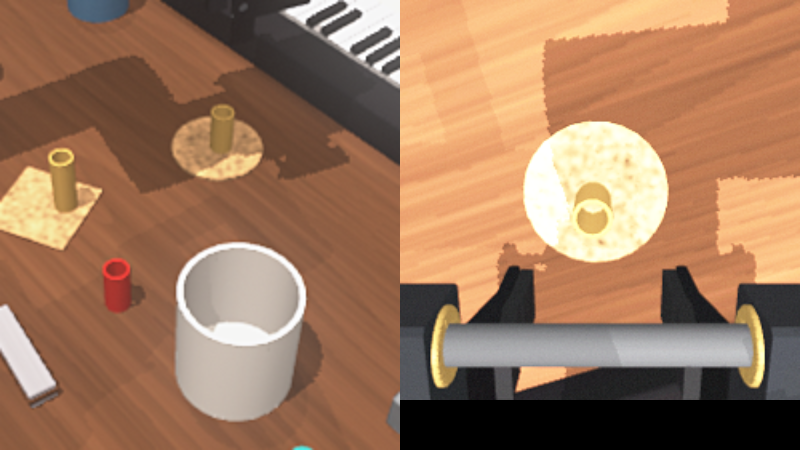

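The slide stands upright mid-cork, at (222,130) in the left half and (593,205) in the right. The pot at (240,330) is standing in the same place, empty, and the gripper is clear.

```bash
python3 -c "
from rig import bot
print(bot.hand_in())"
```

```text
the job is handed in; nothing more can be done
None
```

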